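# Pump up the cleaning sprayer on the printer-repair bench

## Robot

A 7-joint arm with a two-finger parallel gripper is mounted at the origin on the work surface. World frame = base frame: x ahead of the robot, y to its left, z up, the work surface at z = 0. Lengths are in m, angles in rad, forces in N, time in s.
With the tool pointing down it reaches from about 0.4 to 0.875 m from the base axis. Payload 6.5 kg.
Tool frame: the origin (TCP) lies at the very end of the fingers, on their centre line; the grasp point (between the pads) lies 19 mm behind it; y points along the fingers, x is the direction in which the jaws open and shut, and the axes are right-handed (so a half turn about y gives the same grasp; the last joint's range is limited). The gripper opens to 85 mm and grips with 20 to 120 N. Pads are 22 mm wide; open, the fingers measure 114 mm over their backs; the gripper's body (76 mm by 85 mm) begins 54 mm behind the grasp point. The pads swing forward as they close: fully open they stand 13 mm farther back than shut.
Start: joints at [1.08, 0.536, -0.004, 1.538, 0.003, 1.067, -0.071], TCP at [0.268, -0.592, 0.204] pointing down, gripper open.
Joint ranges: [-2.7, 2.7], [-0.37, 2.16], [-1.27, 1.26], [0.24, 2.4], [-1.31, 4.45], [0.19, 1.91], [-2.76, 2.76]. Speed limits (rad/s): [2.39, 2.39, 3.14, 3.14, 3.14, 3.14, 3.14].

## Interface

Orientations are given as a rotation vector (axis times angle).
In Python, from station import robot, optics, workorder gives the robot as it stands.
- The arm moves only by the tool jog_arm, never from a script. Its argument "motion" is a list of rows, each an object of numbers: "dx", "dy", "dz": the shift along the world's x, y, z in mm; "spin": the turn about the world's z in rad. A call has exactly 10 rows; each row is the pose to reach, as a shift and turn from the pose measured when the call began; what a row does not reach only later rows make up. A row lasts 1/10 s, in which the tool goes at most 50 mm and 8.59 degrees, less where a joint would pass 70% of its speed; a pose out of reach is approached as far as the arm can. A call with a gripper value outside its range is refused whole. "gripper" is the opening, from -1 (shut) to 1 (fully open), so that 0 is half open, set as the call begins (left out, the last holds). The fingers move at their own pace and stop on an object; "force" is the grip in N (left out, the last holds). Time passes only in rows, so rows that repeat a pose let the fingers close, or fill a call up. It gives the time, the measured TCP pose, the force and the opening at its end, in the units of the state.
- robot.get_state(): the state, without advancing time (a new reading comes with each control period).
- optics.camera(name): name is "scene" or "top" or "wrist"; returns a dict with "pixels" (480x640x3 uint8, red, green, blue), "camera_matrix" (3x3 intrinsics, pixels), "k1" (the pictures are not rectified: a ray, as slopes to the right and down, at radius r is drawn at 1 + k1 r^2 times it, then the intrinsics apply), "R" (3x3) and "t" (3): a world point X has camera coordinates R X + t; the wrist camera has in their place "mount" (4x4, takes a point from camera to tool coordinates, whose origin is the TCP and whose axes are the tool frame's). Camera axes: x right, y down, z forward; pixel columns grow to the right and rows downward; lengths in m; the calibration is good to about 2 mm. A picture is of the moment at which its call begins: read the wrist's pose just before it. There is no depth.
- workorder.job_done(): hands the job in, once; it reports no verdict.
The state is a dict: "time_s": time; "q": joint angles; "qvel": joint speeds; "tau": joint torques, N m; "tool_pos": TCP position; "orientation": TCP orientation; "contact_force": force on the tool from outside, world axes, zero at the start; "ft_torque": the same for the moment, N m; "finger_gap": finger opening in m.
Only numpy, scipy, OpenCV 4.12 (cv2) and the standard library are available. Lean on these libraries where they do the work, as an engineer would, in place of code of your own. Each camera call takes 0.05 s, during which the arm holds its last target.

## Task

Bring the pressure sprayer on the repair bench up to working pressure: with the fingertips press its palm knob down to the bottom and let it spring back up, again and again, until the gauge pin beside the pump stands fully out of its boss, and finish with the knob up. The sprayer stays standing where it is, so do not lift, tip or shove it along. Do not touch the pin itself, and leave the other things on the bench where they are.

Things in the scene. Friction and masses are not known exactly. Their poses are not given: they have to be found in the camera images.
- sprayer: loose standing pressure sprayer, 1 to 1.7 kg: white tank on a black foot 132 mm wide; black head, top 189 mm high, pump guide to 200 mm. Origin: centre of its underside, z = pump axis. Near head height the brass nozzle reaches 103 mm out along +y, the pistol grip 115 mm along -y (thumb lever to 206 mm high), the gauge boss 58 mm along +x
- knob_top (a point): centre of the flat top of the pump's black palm knob (46 mm flat, 53 mm over its rim, 20 mm thick), on the sprayer's axis, 260 mm above the bench when the knob is up. The point moves with the knob
- pump (a joint): travel of the palm knob, m: 0 = up (its spring returns it), 0.036 = fully down on its stop; pressing moves it straight down. About 3 N to start, 11 N near the bottom. Each full stroke adds pressure; the knob must come back up before the next stroke counts. Three to five full strokes are needed; more do no harm
- pin_tip (a point): top of the round pressure-gauge pin (aluminium, 11 mm in diameter) that rises straight up out of the black boss beside the pump, 48 mm from the sprayer's axis along its +x. When in, it shows 2 mm above the boss, 188 mm above the bench
- pin (a joint): how far the gauge pin stands out, m: near 0 = in (no pressure), about 0.019 = fully out (working pressure). It stays in while the first pressure builds, then pops out over the last two or three strokes and stays where the pressure has put it
- cleaner_bottle: white bottle of cleaner with a blue screw cap and paper label, 72 mm diameter, 165 mm tall, standing; has no pump. Bystander. Origin: centre of its underside
- duster_can: green air-duster can with a white cap, 64 mm diameter, 175 mm tall, standing. Bystander. Origin: centre of its underside
- tape_roll: orange roll of tape lying flat, 88 mm diameter, 45 mm high. Bystander. Origin: centre of its underside
- screwdriver: screwdriver with a black handle, 170 mm long, lying on the bench. Bystander. x along its length, handle to -x
- roller_unit: paper pick-up roller in a grey cradle, 105 x 24 x 29 mm, lying on the bench. Bystander. Origin: centre of its underside
- screw_tray: open aluminium screw tray, 85 x 130 x 22 mm. Bystander. Origin: centre of its underside
- toner_unit: black toner cartridge, 85 x 300 x 70 mm, lying at the side of the bench. Bystander. Origin: centre of its underside

How it is judged:
On the way, in this order (a step that is already met when the one before it is completed fails the run):
1. the palm knob is pressed well down (value of joint pump above 0.02 m), for 0.02 s.
2. the palm knob has sprung back up (value of joint pump below 0.01 m), for 0.02 s.
3. the gauge pin stands fully out (value of joint pin above 0.016 m), for 0.1 s.
At the end, for the whole second after the job is handed in: the gauge pin stands at least 16 mm out (fully out is about 19 mm), the palm knob is back up (within 4 mm), and the sprayer stands upright on the bench at rest, within 40 mm of where it was; every other loose thing lies within 30 mm of where it was (value of joint pin above 0.016 m and value of joint pump below 0.004 m and angle between sprayer's own z axis and vertical below 0.08 rad and height (world z) of sprayer below 0.005 m and distance of sprayer from where it was at the start of the episode below 0.04 m and linear speed of sprayer below 0.02 m/s and distance of each of cleaner_bottle, duster_can, tape_roll, screwdriver, roller_unit, screw_tray, toner_unit from where it was at the start of the episode below 0.03 m); the robot touches nothing.
It fails at once if the sprayer is lifted off the bench (over 12 mm) (height (world z) of sprayer above 0.012 m).
It fails at once if the sprayer is tipped (over 0.2 rad) (angle between sprayer's own z axis and vertical above 0.2 rad).
It fails at once if the robot touches the gauge pin (over 1 N) (contact force between any of the fingers, the arm and pin above 1 N).
It fails at once if another thing on the bench is knocked away (over 30 mm) (distance of any of cleaner_bottle, duster_can, tape_roll, screwdriver, roller_unit, screw_tray, toner_unit from where it was at the start of the episode above 0.03 m).
It also fails if it takes over 48 s, if anything falls off the work surface, if the arm or the gripper's body presses on something with over 40 N, if the wrist force passes 120 N, or if a joint passes its speed limit or range.

## Working session

There is one attempt and no reset: what is moved stays moved. The work goes in short steps, Python scripts to look and compute and a tool call to move; the robot and the scene stay as the last step left them, time stands still between calls to the robot, and variables do not carry over. Pictures are saved under pics/ and viewed, and the job is handed in when it is done.

Besides the shell and the picture viewer there is one more tool, called after "Emit:" in YAML: its name, and indented under it one key for each argument. jog_arm: Moves the arm, as the interface text tells. Its arguments: {"type":"object","properties":{"motion":{"type":"array"},"gripper":{"type":"number"},"force":{"type":"number"}},"required":["motion"]}

```bash
mkdir -p pics; ls
python3 - <<'E'
from station import robot, optics
import cv2
s=robot.get_state();print({k:s[k] for k in('time_s','tool_pos','orientation','contact_force','finger_gap')})
for n in('scene','top'):
    c=optics.camera(n);cv2.imwrite(f'pics/{n}0.png',c['pixels'][:,:,::-1]);print(n,c['camera_matrix'],c['k1'],c['R'],c['t'])
E
```

```text
pics
{'time_s': 0.0, 'tool_pos': array([ 0.26760397, -0.59161875,  0.20269793]), 'orientation': array([-1.37989674,  0.8919484 , -0.88943924]), 'contact_force': array([ 0.1423561 ,  0.2717046 , -0.41895917]), 'finger_gap': 0.0855647639706338}
scene [[621.14567234   0.         312.42407179]
 [  0.         621.14567234 235.24742586]
 [  0.           0.           1.        ]] -0.1919404008782234 [[ 0.42907184  0.90325986  0.00435783]
 [ 0.66257232 -0.31145267 -0.68117189]
 [-0.61391797  0.29515905 -0.73211055]] [-0.12098156 -0.30763405  2.24512407]
top [[483.86078982   0.         316.68090965]
 [  0.         483.86078982 248.17369221]
 [  0.           0.           1.        ]] 0.022576602067920247 [[ 0.02569858 -0.99966557 -0.0028864 ]
 [-0.98932479 -0.02501823 -0.14356372]
 [ 0.14344349  0.00654497 -0.98963687]] [-0.14616428  0.60600458  1.26769894]
```

View pics/scene0.png

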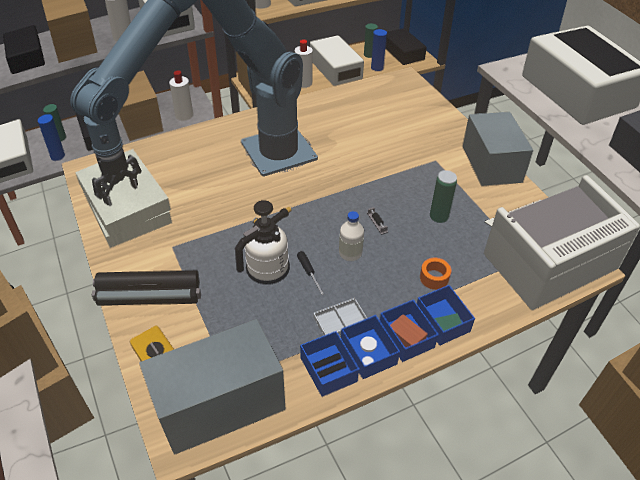

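View pics/top0.png

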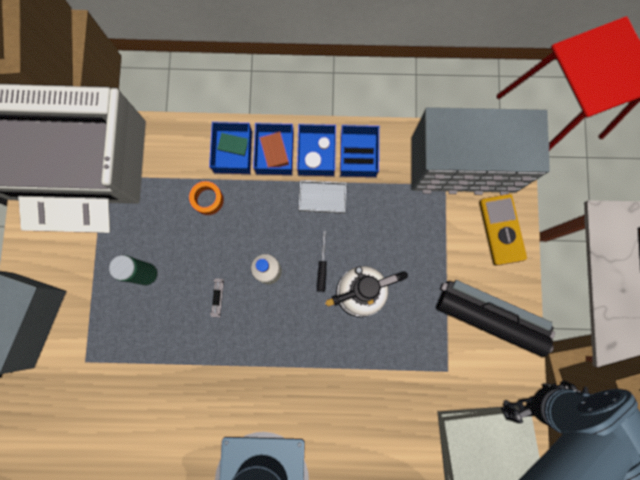

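```bash
cat > h.py <<'E'
import numpy as np, cv2
def ray(c,u,v):
    K=c['camera_matrix']; d=np.array([c['k1'],0,0,0,0.])
    p=cv2.undistortPoints(np.array([[[u,v]]],float),K,d)[0,0]
    R=np.array(c['R']);o=-R.T@c['t'];return o,R.T@np.array([p[0],p[1],1])
def plane(c,u,v,z):
    o,d=ray(c,u,v);return o+d*(z-o[2])/d[2]
def tri(a,b):
    A=np.zeros((3,3));y=np.zeros(3)
    for o,d in(a,b):
        d=d/np.linalg.norm(d);P=np.eye(3)-np.outer(d,d);A+=P;y+=P@o
    return np.linalg.solve(A,y)
E
python3 - <<'E'
import cv2
a=cv2.imread('pics/top0.png')[250:340,310:430];b=cv2.imread('pics/scene0.png')[190:290,220:340]
cv2.imwrite('pics/topz.png',cv2.resize(a,None,fx=6,fy=6,interpolation=2));cv2.imwrite('pics/scenez.png',cv2.resize(b,None,fx=6,fy=6,interpolation=2))
E
```

```text
(no output)
```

View pics/topz.png

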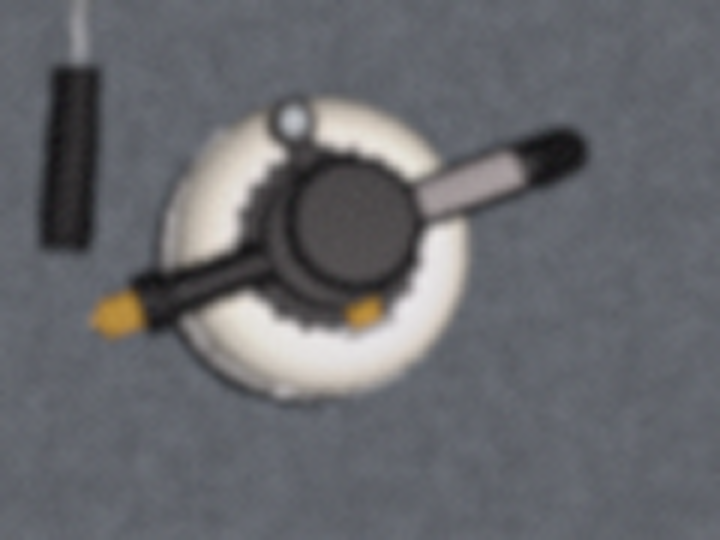

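View pics/scenez.png

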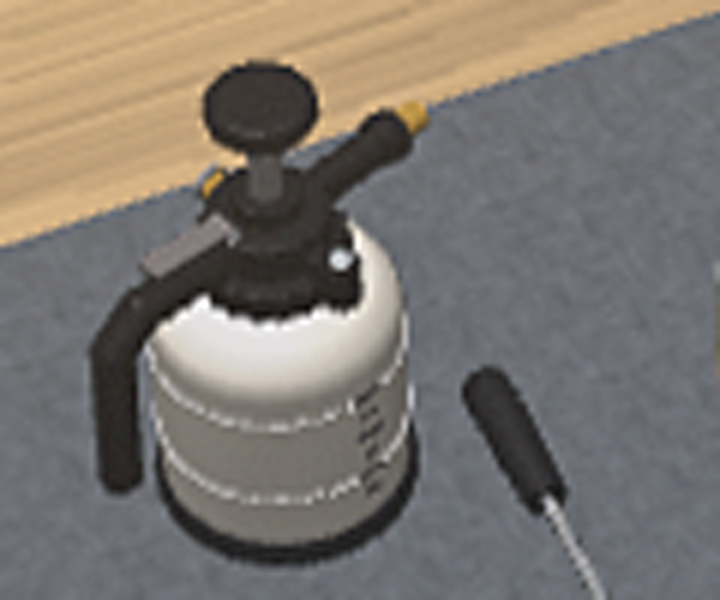

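The top view shows the knob disc centred at about (369,287) and the gauge pin at (359,270). In the scene view the knob's flat top is at about (263.5,206) and the pin at (276.5,233).

Run:
```python
from h import *
from station import robot, optics
t=optics.camera('top');s=optics.camera('scene')
k=plane(t,369.1,287.3,.258);p=plane(t,359,270,.188);n=plane(t,329.5,302.5,.18)
print(k,p,n,plane(s,263.4,207,.256), plane(s,276.6,233,.188))
print(tri(ray(t,369.1,287.3),ray(s,263.4,207)))
st=robot.get_state()
from scipy.spatial.transform import Rotation as Ro
print(Ro.from_rotvec(st['orientation']).as_matrix())
print('tool dist',np.degrees(np.arctan2(*(p-k)[[1,0]])),np.linalg.norm((p-k)[:2]))
```

```text
[ 0.49310578 -0.25143268  0.258     ] [ 0.53842539 -0.23414952  0.188     ] [ 0.45963559 -0.16550227  0.18      ] [ 0.49474759 -0.24937634  0.256     ] [ 0.53910514 -0.23218426  0.188     ]
[ 0.49378075 -0.25044464  0.25563447]
[[ 4.12210964e-01 -5.52507972e-04  9.11088259e-01]
 [-9.11087743e-01  9.75324571e-04  4.12211322e-01]
 [-1.11635681e-03 -9.99999372e-01 -1.01343760e-04]]
tool dist 20.874924431181096 0.04850334663708501
```

Emit:
jog_arm:
  motion:
    - {"dz": 40}
    - {"dz": 80}
    - {"dz": 110}
    - {"dx": 20, "dy": 30, "dz": 110}
    - {"dx": 42, "dy": 63, "dz": 110}
    - {"dx": 64, "dy": 97, "dz": 110}
    - {"dx": 86, "dy": 130, "dz": 110}
    - {"dx": 108, "dy": 163, "dz": 110}
    - {"dx": 130, "dy": 196, "dz": 110}
    - {"dx": 150, "dy": 226, "dz": 110}
  gripper: -1

```text
schema error: expected keys dx, dy, dz, spin
```

Emit:
jog_arm:
  motion:
    - {"dx": 0, "dy": 0, "dz": 40, "spin": 0}
    - {"dx": 0, "dy": 0, "dz": 80, "spin": 0}
    - {"dx": 0, "dy": 0, "dz": 110, "spin": 0}
    - {"dx": 20, "dy": 30, "dz": 110, "spin": 0}
    - {"dx": 42, "dy": 63, "dz": 110, "spin": 0}
    - {"dx": 64, "dy": 97, "dz": 110, "spin": 0}
    - {"dx": 86, "dy": 130, "dz": 110, "spin": 0}
    - {"dx": 108, "dy": 163, "dz": 110, "spin": 0}
    - {"dx": 130, "dy": 196, "dz": 110, "spin": 0}
    - {"dx": 150, "dy": 226, "dz": 110, "spin": 0}
  gripper: -1

```text
time_s: 1.2
tool_pos: [0.4186, -0.3639, 0.313]
orientation: [-1.38, 0.891, -0.889]
contact_force: [-0.6, 0.2, 0.2]
finger_gap: -0.0002
```

Emit:
jog_arm:
  motion:
    - {"dx": 20, "dy": 30, "dz": 0, "spin": 0}
    - {"dx": 40, "dy": 60, "dz": 0, "spin": 0}
    - {"dx": 60, "dy": 90, "dz": 0, "spin": 0}
    - {"dx": 70, "dy": 106, "dz": 0, "spin": 0}
    - {"dx": 75, "dy": 114, "dz": 0, "spin": 0}
    - {"dx": 75, "dy": 114, "dz": 0, "spin": 0}
    - {"dx": 75, "dy": 114, "dz": -10, "spin": 0}
    - {"dx": 75, "dy": 114, "dz": -25, "spin": 0}
    - {"dx": 75, "dy": 114, "dz": -35, "spin": 0}
    - {"dx": 75, "dy": 114, "dz": -35, "spin": 0}

```text
time_s: 2.2
tool_pos: [0.4917, -0.2507, 0.276]
orientation: [-1.381, 0.895, -0.888]
contact_force: [0.3, -0.5, 0.9]
finger_gap: 0.0001
```

Run:
```python
from station import robot, optics
import cv2
print(robot.get_state()['tool_pos'])
w=optics.camera('wrist');s=optics.camera('scene')
cv2.imwrite('pics/w1.png',w['pixels'][:,:,::-1])
cv2.imwrite('pics/s1.png',cv2.resize(s['pixels'][150:290,200:360,::-1],None,fx=4,fy=4,interpolation=2))
print(w['mount'])
```

```text
[ 0.49174012 -0.25067931  0.2760071 ]
[[ 9.99999509e-01 -5.22896126e-04 -8.41457460e-04  1.24088879e-03]
 [ 6.67601053e-04 -2.71873185e-01  9.62332856e-01 -1.69311643e-01]
 [-7.31969842e-04 -9.62332945e-01 -2.71872703e-01  6.92899620e-02]
 [ 0.00000000e+00  0.00000000e+00  0.00000000e+00  1.00000000e+00]]
```

View pics/w1.png

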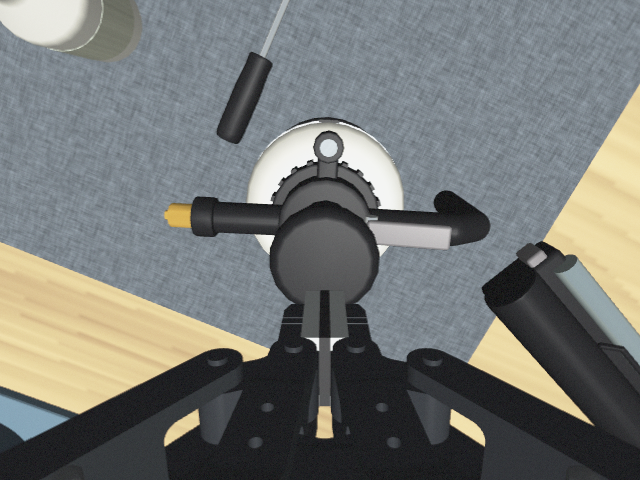

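View pics/s1.png

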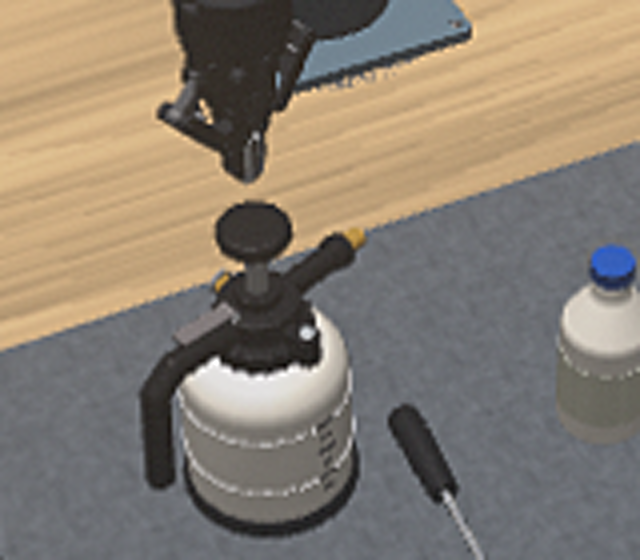

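The wrist view shows the knob disc centred at about (324,255) with the shut fingertips just behind it. In the scene crop the fingertips are just above the knob and slightly off to the robot side. I'll check that offset with rays.

Run:
```python
from h import *
from station import robot, optics
from scipy.spatial.transform import Rotation as Ro
st=robot.get_state();w=optics.camera('wrist')
M=np.array(w['mount']);T=np.eye(4);T[:3,:3]=Ro.from_rotvec(st['orientation']).as_matrix();T[:3,3]=st['tool_pos']
W=np.linalg.inv(T@M);w['R']=W[:3,:3];w['t']=W[:3,3]
def proj(c,X):
    return cv2.projectPoints(np.array([X],float),cv2.Rodrigues(np.array(c['R']))[0],np.array(c['t']),c['camera_matrix'],np.array([c['k1'],0,0,0,0.]))[0].ravel()
print('wrist knob',plane(w,324,254,.258), 'pin',plane(w,329,148,.188))
s=optics.camera('scene')
print('tcp in scene',proj(s,st['tool_pos']),'in wrist',proj(w,st['tool_pos']),'seen 261,195')
print(st['tool_pos'])
```

```text
wrist knob [ 0.50113456 -0.24800828  0.258     ] pin [ 0.54222994 -0.23254387  0.188     ]
tcp in scene [262.33423727 200.94071193] in wrist [321.72894119 286.8812786 ] seen 261,195
[ 0.49318028 -0.2505903   0.27791252]
```

Run:
```python
from station import robot, optics
import cv2
w=optics.camera('wrist');s=optics.camera('scene')
a=cv2.resize(w['pixels'][220:350,250:400,::-1],(600,520),interpolation=2);b=cv2.resize(s['pixels'][170:235,230:305,::-1],(600,520),interpolation=2)
cv2.circle(b,(int((262.3-230)*8),int((201-170)*8)),3,(0,0,255),-1);cv2.circle(a,(int(71.7*4),int(67*4)),3,(0,0,255),-1)
cv2.imwrite('pics/w2.png',a);cv2.imwrite('pics/s2.png',b)
print(robot.get_state()['tool_pos'],robot.get_state()['time_s'])
```

```text
[ 0.49392298 -0.25016613  0.27864237] 2.5
```

View pics/w2.png

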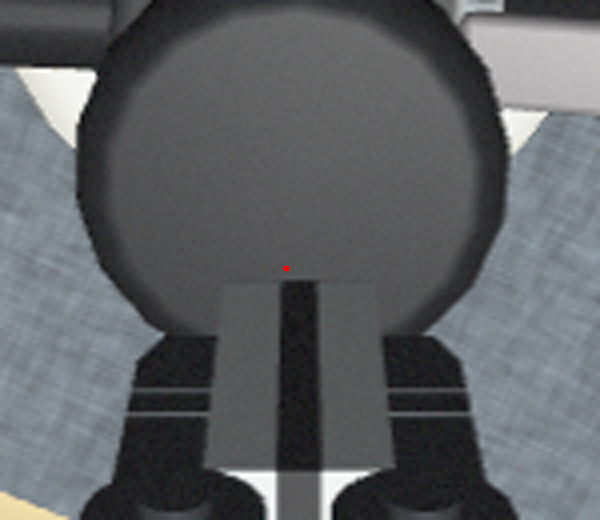

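View pics/s2.png

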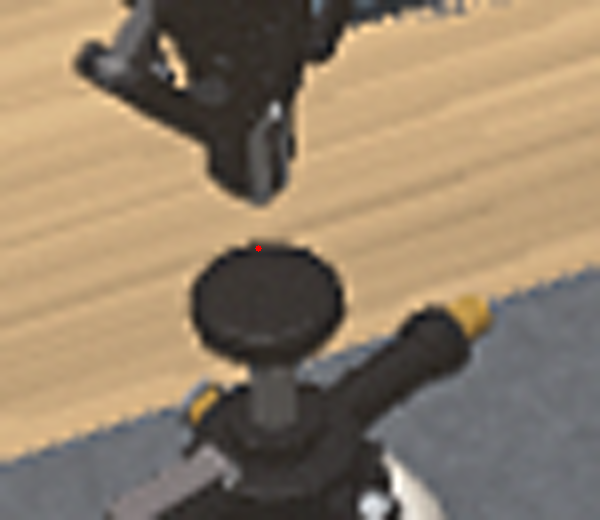

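Run:
```python
from h import *
from station import robot, optics
from scipy.spatial.transform import Rotation as Ro
st=robot.get_state();w=optics.camera('wrist');s=optics.camera('scene')
M=np.array(w['mount']);W=np.linalg.inv(M);w['R']=W[:3,:3];w['t']=W[:3,3]
def proj(c,X):
    return cv2.projectPoints(np.array([X],float),cv2.Rodrigues(np.array(c['R']))[0],np.array(c['t']),c['camera_matrix'],np.array([c['k1'],0,0,0,0.]))[0].ravel().round(1)
R=Ro.from_rotvec(st['orientation']).as_matrix()
for y in(0,-.01,-.02):
  for z in(-.011,0,.011):
    print(y,z,proj(w,[0,y,z]),proj(s,st['tool_pos']+R@[0,y,z]))
# knob centre in tool frame at given depth below tip
for y in(.01,.0186,.03,.04):
    o,d=ray(w,324,261 if 0 else 254); p=o+d*(y-o[1])/d[1]; print(y,p)
# knob width scale: rim 53 mm
print(st['tool_pos'],st['time_s'])
```

```text
0 -0.011 [321.8 310.5] [259.6 199. ]
0 0 [321.7 286.9] [262.6 200.9]
0 0.011 [321.7 262.5] [265.6 202.7]
-0.01 -0.011 [321.6 321.1] [259.4 196.3]
-0.01 0 [321.6 296.3] [262.4 198.2]
-0.01 0.011 [321.5 270.7] [265.4 200. ]
-0.02 -0.011 [321.5 332.9] [259.2 193.6]
-0.02 0 [321.4 306.9] [262.2 195.5]
-0.02 0.011 [321.3 279.9] [265.2 197.3]
0.01 [0.00096673 0.01       0.01150945]
0.0186 [0.00095369 0.0186     0.00873841]
0.03 [0.00093641 0.03       0.00506516]
0.04 [0.00092125 0.04       0.00184302]
[ 0.49392298 -0.25016613  0.27864237] 2.5
```

Both views put the real fingertip somewhat higher than the reading suggests. I'll find the contact height by force, using a gentle first stroke.

Emit:
jog_arm:
  motion:
    - {"dx": 2, "dy": 0, "dz": 0, "spin": 0}
    - {"dx": 3, "dy": 1, "dz": -4, "spin": 0}
    - {"dx": 3, "dy": 1, "dz": -8, "spin": 0}
    - {"dx": 3, "dy": 1, "dz": -12, "spin": 0}
    - {"dx": 3, "dy": 1, "dz": -16, "spin": 0}
    - {"dx": 3, "dy": 1, "dz": -20, "spin": 0}
    - {"dx": 3, "dy": 1, "dz": -24, "spin": 0}
    - {"dx": 3, "dy": 1, "dz": -28, "spin": 0}
    - {"dx": 3, "dy": 1, "dz": -28, "spin": 0}
    - {"dx": 3, "dy": 1, "dz": -28, "spin": 0}

```text
time_s: 3.6
tool_pos: [0.4968, -0.249, 0.2505]
orientation: [-1.38, 0.89, -0.89]
contact_force: [0.5, 0.1, 0.4]
finger_gap: 0.0001
```

```bash
cat > look.py <<'E'
import sys
from station import robot, optics
import cv2,numpy as np
n=sys.argv[1]
st=robot.get_state();print(st['time_s'],st['tool_pos'].round(4),st['contact_force'].round(1))
w=optics.camera('wrist');s=optics.camera('scene')
a=cv2.resize(w['pixels'][90:330,200:500,::-1],(500,400),interpolation=2);b=cv2.resize(s['pixels'][170:295,230:320,::-1],(288,400),interpolation=2)
cv2.imwrite(f'pics/{n}.png',np.hstack([a,b]))
E
python3 look.py c1
```

```text
3.6 [ 0.4968 -0.249   0.2505] [0.5 0.1 0.4]
```

View pics/c1.png

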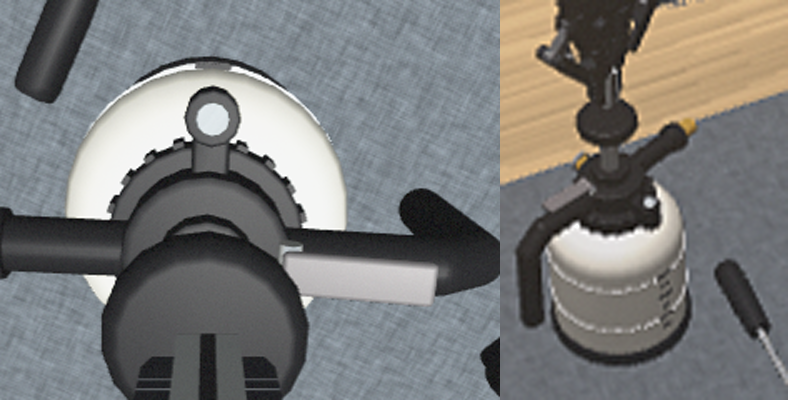

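No contact yet at 0.2505. The tips hang just above the knob and close to its centre, so I keep going down.

Emit:
jog_arm:
  motion:
    - {"dx": 0, "dy": 0, "dz": -3, "spin": 0}
    - {"dx": 0, "dy": 0, "dz": -6, "spin": 0}
    - {"dx": 0, "dy": 0, "dz": -9, "spin": 0}
    - {"dx": 0, "dy": 0, "dz": -12, "spin": 0}
    - {"dx": 0, "dy": 0, "dz": -14, "spin": 0}
    - {"dx": 0, "dy": 0, "dz": -16, "spin": 0}
    - {"dx": 0, "dy": 0, "dz": -18, "spin": 0}
    - {"dx": 0, "dy": 0, "dz": -18, "spin": 0}
    - {"dx": 0, "dy": 0, "dz": -18, "spin": 0}
    - {"dx": 0, "dy": 0, "dz": -18, "spin": 0}

```text
time_s: 4.7
tool_pos: [0.497, -0.2491, 0.2327]
orientation: [-1.38, 0.89, -0.89]
contact_force: [-1.0, 0.1, 0.3]
finger_gap: 0.0001
```

```bash
python3 look.py c2
```

```text
4.7 [ 0.497  -0.2491  0.2327] [-1.   0.1  0.3]
```

View pics/c2.png

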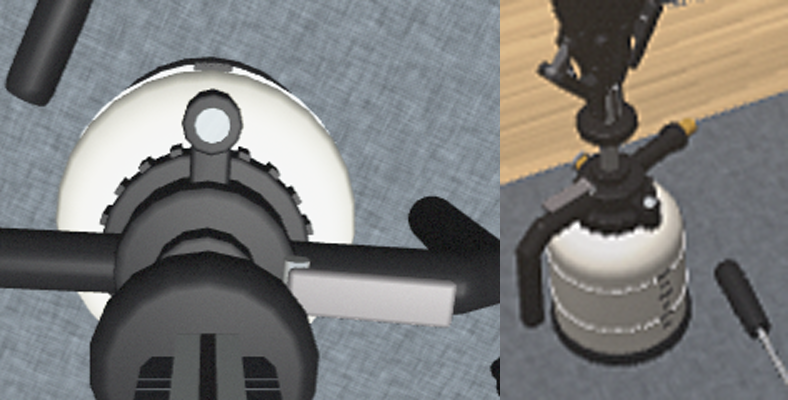

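Still no contact force, and the knob is up: its stem is visible and the tips are in front of its top face. I continue gently.

Emit:
jog_arm:
  motion:
    - {"dx": 0, "dy": 0, "dz": -2, "spin": 0}
    - {"dx": 0, "dy": 0, "dz": -4, "spin": 0}
    - {"dx": 0, "dy": 0, "dz": -6, "spin": 0}
    - {"dx": 0, "dy": 0, "dz": -8, "spin": 0}
    - {"dx": 0, "dy": 0, "dz": -10, "spin": 0}
    - {"dx": 0, "dy": 0, "dz": -12, "spin": 0}
    - {"dx": 0, "dy": 0, "dz": -12, "spin": 0}
    - {"dx": 0, "dy": 0, "dz": -12, "spin": 0}
    - {"dx": 0, "dy": 0, "dz": -12, "spin": 0}
    - {"dx": 0, "dy": 0, "dz": -12, "spin": 0}

```text
time_s: 5.8
tool_pos: [0.4971, -0.2492, 0.221]
orientation: [-1.38, 0.89, -0.891]
contact_force: [-1.0, 0.0, 5.7]
finger_gap: 0.0004
```

```bash
python3 look.py c3
```

```text
5.8 [ 0.4971 -0.2492  0.221 ] [-1.   0.   5.7]
```

View pics/c3.png

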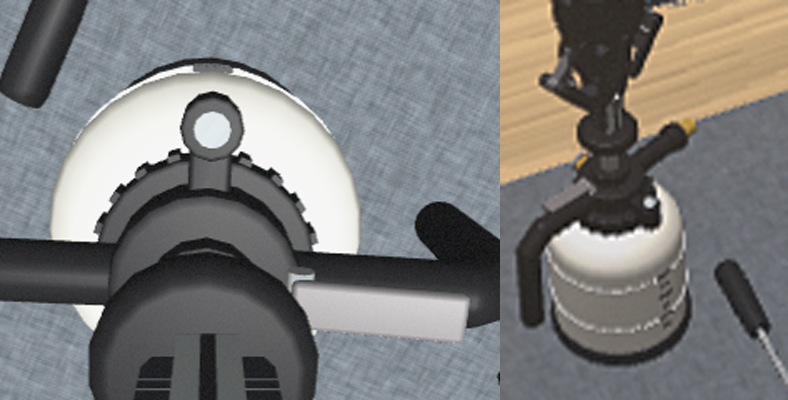

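Contact: 5.7 N, with the knob partly down. It starts at a reading of about 0.232, so the bottom should come near 0.196. Next is the rest of the stroke.

Emit:
jog_arm:
  motion:
    - {"dx": 0, "dy": 0, "dz": -4, "spin": 0}
    - {"dx": 0, "dy": 0, "dz": -8, "spin": 0}
    - {"dx": 0, "dy": 0, "dz": -12, "spin": 0}
    - {"dx": 0, "dy": 0, "dz": -16, "spin": 0}
    - {"dx": 0, "dy": 0, "dz": -20, "spin": 0}
    - {"dx": 0, "dy": 0, "dz": -22, "spin": 0}
    - {"dx": 0, "dy": 0, "dz": -24, "spin": 0}
    - {"dx": 0, "dy": 0, "dz": -25, "spin": 0}
    - {"dx": 0, "dy": 0, "dz": -26, "spin": 0}
    - {"dx": 0, "dy": 0, "dz": -26, "spin": 0}

```text
time_s: 6.9
tool_pos: [0.4973, -0.2493, 0.1964]
orientation: [-1.38, 0.889, -0.891]
contact_force: [-5.0, 1.9, 13.8]
finger_gap: 0.0001
```

```bash
python3 look.py c4
```

```text
6.9 [ 0.4973 -0.2493  0.1964] [-5.   1.9 13.8]
```

View pics/c4.png

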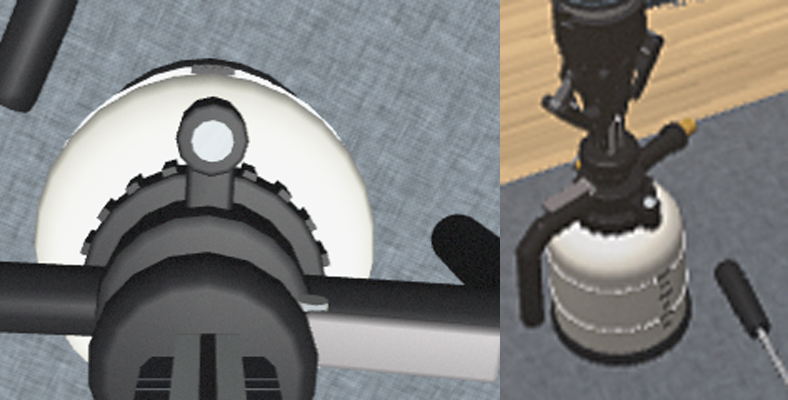

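Emit:
jog_arm:
  motion:
    - {"dx": 0, "dy": 0, "dz": -1, "spin": 0}
    - {"dx": 0, "dy": 0, "dz": -2, "spin": 0}
    - {"dx": 0, "dy": 0, "dz": -3, "spin": 0}
    - {"dx": 0, "dy": 0, "dz": -4, "spin": 0}
    - {"dx": 0, "dy": 0, "dz": -4, "spin": 0}
    - {"dx": 0, "dy": 0, "dz": -4, "spin": 0}
    - {"dx": 0, "dy": 0, "dz": -4, "spin": 0}
    - {"dx": 0, "dy": 0, "dz": -4, "spin": 0}
    - {"dx": 0, "dy": 0, "dz": -4, "spin": 0}
    - {"dx": 0, "dy": 0, "dz": -4, "spin": 0}

```text
time_s: 8.0
tool_pos: [0.4979, -0.2496, 0.1962]
orientation: [-1.38, 0.887, -0.893]
contact_force: [-11.2, 5.8, 32.2]
finger_gap: 0.0
```

It is on the stop at 0.1962 (32 N). Release.

Emit:
jog_arm:
  motion:
    - {"dx": 0, "dy": 0, "dz": 6, "spin": 0}
    - {"dx": 0, "dy": 0, "dz": 14, "spin": 0}
    - {"dx": 0, "dy": 0, "dz": 22, "spin": 0}
    - {"dx": 0, "dy": 0, "dz": 30, "spin": 0}
    - {"dx": 0, "dy": 0, "dz": 38, "spin": 0}
    - {"dx": 0, "dy": 0, "dz": 44, "spin": 0}
    - {"dx": 0, "dy": 0, "dz": 46, "spin": 0}
    - {"dx": 0, "dy": 0, "dz": 46, "spin": 0}
    - {"dx": 0, "dy": 0, "dz": 46, "spin": 0}
    - {"dx": 0, "dy": 0, "dz": 46, "spin": 0}

```text
time_s: 9.0
tool_pos: [0.4977, -0.2495, 0.2418]
orientation: [-1.38, 0.888, -0.893]
contact_force: [0.2, -0.7, 0.3]
finger_gap: 0.0
```

```bash
python3 look.py c5
```

```text
9.0 [ 0.4977 -0.2495  0.2418] [ 0.2 -0.7  0.3]
```

View pics/c5.png

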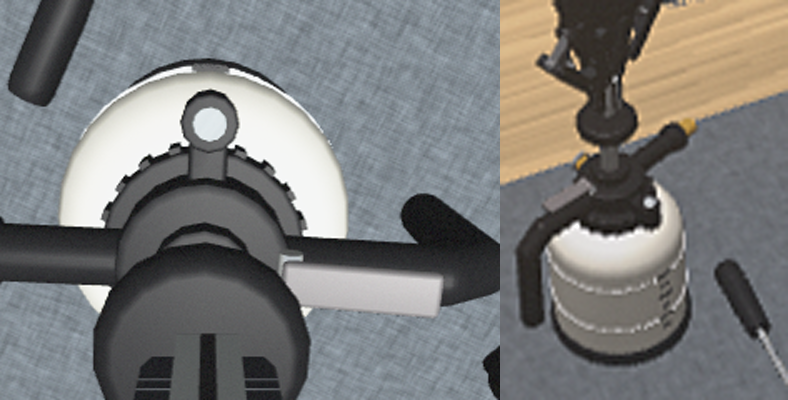

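The knob has sprung back, the pin is still in and the sprayer hasn't moved. Second stroke.

Emit:
jog_arm:
  motion:
    - {"dx": 0, "dy": 0, "dz": -8, "spin": 0}
    - {"dx": 0, "dy": 0, "dz": -15, "spin": 0}
    - {"dx": 0, "dy": 0, "dz": -22, "spin": 0}
    - {"dx": 0, "dy": 0, "dz": -29, "spin": 0}
    - {"dx": 0, "dy": 0, "dz": -36, "spin": 0}
    - {"dx": 0, "dy": 0, "dz": -42, "spin": 0}
    - {"dx": 0, "dy": 0, "dz": -47, "spin": 0}
    - {"dx": 0, "dy": 0, "dz": -48, "spin": 0}
    - {"dx": 0, "dy": 0, "dz": -48, "spin": 0}
    - {"dx": 0, "dy": 0, "dz": -48, "spin": 0}

```text
time_s: 10.1
tool_pos: [0.4984, -0.2498, 0.1962]
orientation: [-1.38, 0.886, -0.895]
contact_force: [-5.8, 2.1, 22.3]
finger_gap: 0.0003
```

Emit:
jog_arm:
  motion:
    - {"dx": 0, "dy": 0, "dz": 6, "spin": 0}
    - {"dx": 0, "dy": 0, "dz": 14, "spin": 0}
    - {"dx": 0, "dy": 0, "dz": 22, "spin": 0}
    - {"dx": 0, "dy": 0, "dz": 30, "spin": 0}
    - {"dx": 0, "dy": 0, "dz": 38, "spin": 0}
    - {"dx": 0, "dy": 0, "dz": 44, "spin": 0}
    - {"dx": 0, "dy": 0, "dz": 46, "spin": 0}
    - {"dx": 0, "dy": 0, "dz": 46, "spin": 0}
    - {"dx": 0, "dy": 0, "dz": 46, "spin": 0}
    - {"dx": 0, "dy": 0, "dz": 46, "spin": 0}

```text
time_s: 11.1
tool_pos: [0.4981, -0.2497, 0.2418]
orientation: [-1.38, 0.887, -0.894]
contact_force: [-0.2, 0.5, -0.3]
finger_gap: -0.0002
```

```bash
python3 look.py c6
```

```text
11.1 [ 0.4981 -0.2497  0.2418] [-0.2  0.5 -0.3]
```

View pics/c6.png

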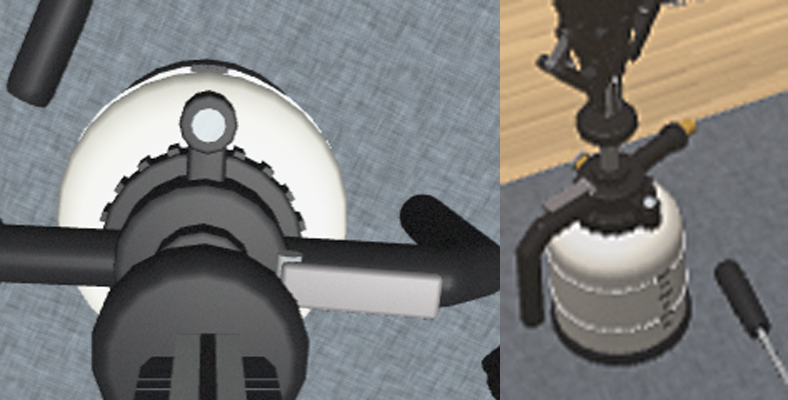

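The knob reached its stop (22 N) and came back, and the pin is still in. Third stroke.

Emit:
jog_arm:
  motion:
    - {"dx": -1, "dy": 0, "dz": -8, "spin": 0}
    - {"dx": -1, "dy": 0, "dz": -15, "spin": 0}
    - {"dx": -1, "dy": 0, "dz": -22, "spin": 0}
    - {"dx": -1, "dy": 0, "dz": -29, "spin": 0}
    - {"dx": -1, "dy": 0, "dz": -36, "spin": 0}
    - {"dx": -1, "dy": 0, "dz": -42, "spin": 0}
    - {"dx": -1, "dy": 0, "dz": -47, "spin": 0}
    - {"dx": -1, "dy": 0, "dz": -48, "spin": 0}
    - {"dx": -1, "dy": 0, "dz": -48, "spin": 0}
    - {"dx": -1, "dy": 0, "dz": -48, "spin": 0}

```text
time_s: 12.2
tool_pos: [0.4977, -0.25, 0.1963]
orientation: [-1.38, 0.886, -0.896]
contact_force: [-6.6, 3.0, 23.5]
finger_gap: 0.0005
```

Emit:
jog_arm:
  motion:
    - {"dx": 0, "dy": 0, "dz": 6, "spin": 0}
    - {"dx": 0, "dy": 0, "dz": 14, "spin": 0}
    - {"dx": 0, "dy": 0, "dz": 22, "spin": 0}
    - {"dx": 0, "dy": 0, "dz": 30, "spin": 0}
    - {"dx": 0, "dy": 0, "dz": 38, "spin": 0}
    - {"dx": 0, "dy": 0, "dz": 44, "spin": 0}
    - {"dx": 0, "dy": 0, "dz": 46, "spin": 0}
    - {"dx": 0, "dy": 0, "dz": 46, "spin": 0}
    - {"dx": 0, "dy": 0, "dz": 46, "spin": 0}
    - {"dx": 0, "dy": 0, "dz": 46, "spin": 0}

```text
time_s: 13.2
tool_pos: [0.4975, -0.2498, 0.2418]
orientation: [-1.38, 0.886, -0.895]
contact_force: [0.4, 0.6, 0.9]
finger_gap: 0.0001
```

```bash
python3 look.py c7
```

```text
13.2 [ 0.4975 -0.2498  0.2418] [0.4 0.6 0.9]
```

View pics/c7.png

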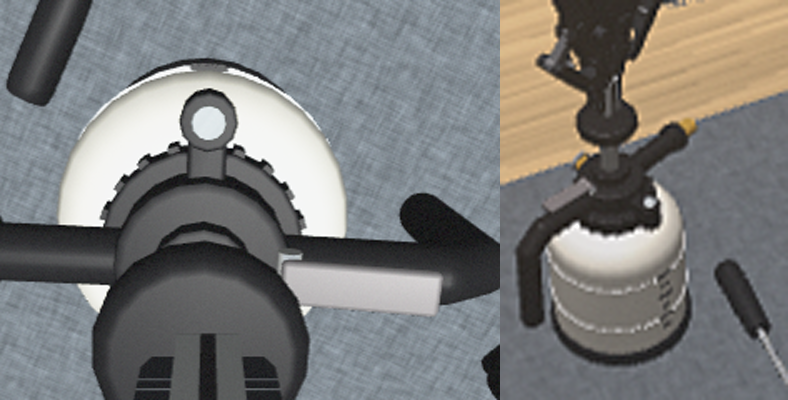

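Stop reached again, knob up, no clear pin movement. Fourth stroke.

Emit:
jog_arm:
  motion:
    - {"dx": 0, "dy": 0, "dz": -8, "spin": 0}
    - {"dx": 0, "dy": 0, "dz": -15, "spin": 0}
    - {"dx": 0, "dy": 0, "dz": -22, "spin": 0}
    - {"dx": 0, "dy": 0, "dz": -29, "spin": 0}
    - {"dx": 0, "dy": 0, "dz": -36, "spin": 0}
    - {"dx": 0, "dy": 0, "dz": -42, "spin": 0}
    - {"dx": 0, "dy": 0, "dz": -47, "spin": 0}
    - {"dx": 0, "dy": 0, "dz": -49, "spin": 0}
    - {"dx": 0, "dy": 0, "dz": -49, "spin": 0}
    - {"dx": 0, "dy": 0, "dz": -49, "spin": 0}

```text
time_s: 14.3
tool_pos: [0.4983, -0.2502, 0.1962]
orientation: [-1.38, 0.884, -0.897]
contact_force: [-9.6, 3.9, 28.9]
finger_gap: -0.0002
```

```bash
python3 look.py c8d
```

```text
14.3 [ 0.4983 -0.2502  0.1962] [-9.6  3.9 28.9]
```

Emit:
jog_arm:
  motion:
    - {"dx": 0, "dy": 0, "dz": 6, "spin": 0}
    - {"dx": 0, "dy": 0, "dz": 14, "spin": 0}
    - {"dx": 0, "dy": 0, "dz": 22, "spin": 0}
    - {"dx": 0, "dy": 0, "dz": 30, "spin": 0}
    - {"dx": 0, "dy": 0, "dz": 38, "spin": 0}
    - {"dx": 0, "dy": 0, "dz": 46, "spin": 0}
    - {"dx": 0, "dy": 0, "dz": 54, "spin": 0}
    - {"dx": 0, "dy": 0, "dz": 56, "spin": 0}
    - {"dx": 0, "dy": 0, "dz": 56, "spin": 0}
    - {"dx": 0, "dy": 0, "dz": 56, "spin": 0}

```text
time_s: 15.4
tool_pos: [0.4981, -0.2502, 0.2518]
orientation: [-1.381, 0.885, -0.897]
contact_force: [0.6, -0.4, -0.3]
finger_gap: -0.0002
```

```bash
python3 look.py c8
```

```text
15.4 [ 0.4981 -0.2502  0.2518] [ 0.6 -0.4 -0.3]
```

View pics/c8d.png

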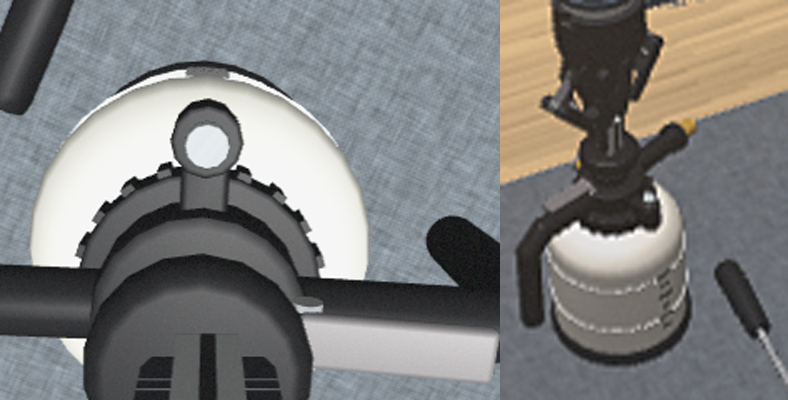

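View pics/c8.png

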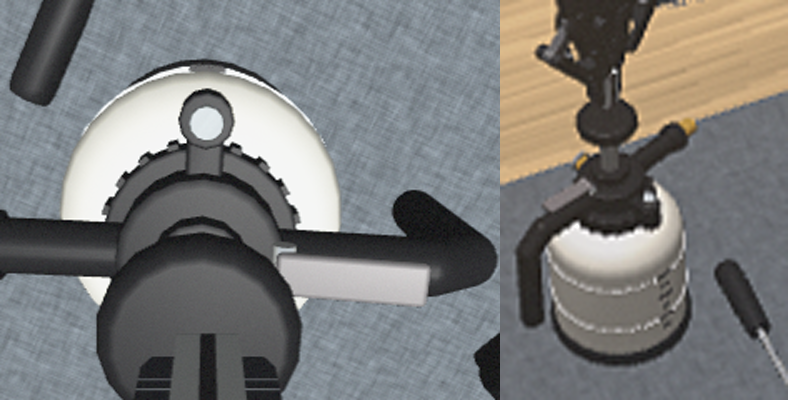

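In the scene view the pin has begun to rise: its white tip is taller at about (651,198). Fifth and sixth strokes.

Emit:
jog_arm:
  motion:
    - {"dx": -1, "dy": 0, "dz": -10, "spin": 0}
    - {"dx": -1, "dy": 1, "dz": -20, "spin": 0}
    - {"dx": -1, "dy": 1, "dz": -28, "spin": 0}
    - {"dx": -1, "dy": 1, "dz": -36, "spin": 0}
    - {"dx": -1, "dy": 1, "dz": -44, "spin": 0}
    - {"dx": -1, "dy": 1, "dz": -51, "spin": 0}
    - {"dx": -1, "dy": 1, "dz": -56, "spin": 0}
    - {"dx": -1, "dy": 1, "dz": -58, "spin": 0}
    - {"dx": -1, "dy": 1, "dz": -58, "spin": 0}
    - {"dx": -1, "dy": 1, "dz": -58, "spin": 0}

```text
time_s: 16.5
tool_pos: [0.4971, -0.2494, 0.1962]
orientation: [-1.381, 0.885, -0.898]
contact_force: [-8.6, 4.0, 25.6]
finger_gap: 0.0001
```

Emit:
jog_arm:
  motion:
    - {"dx": 0, "dy": 0, "dz": 6, "spin": 0}
    - {"dx": 0, "dy": 0, "dz": 14, "spin": 0}
    - {"dx": 0, "dy": 0, "dz": 22, "spin": 0}
    - {"dx": 0, "dy": 0, "dz": 30, "spin": 0}
    - {"dx": 0, "dy": 0, "dz": 38, "spin": 0}
    - {"dx": 0, "dy": 0, "dz": 46, "spin": 0}
    - {"dx": 0, "dy": 0, "dz": 54, "spin": 0}
    - {"dx": 0, "dy": 0, "dz": 56, "spin": 0}
    - {"dx": 0, "dy": 0, "dz": 56, "spin": 0}
    - {"dx": 0, "dy": 0, "dz": 56, "spin": 0}

```text
time_s: 17.5
tool_pos: [0.4969, -0.2493, 0.2519]
orientation: [-1.381, 0.885, -0.897]
contact_force: [-0.1, 0.5, -0.7]
finger_gap: -0.0002
```

```bash
python3 look.py c9
```

```text
17.5 [ 0.4969 -0.2493  0.2519] [-0.1  0.5 -0.7]
```

View pics/c9.png

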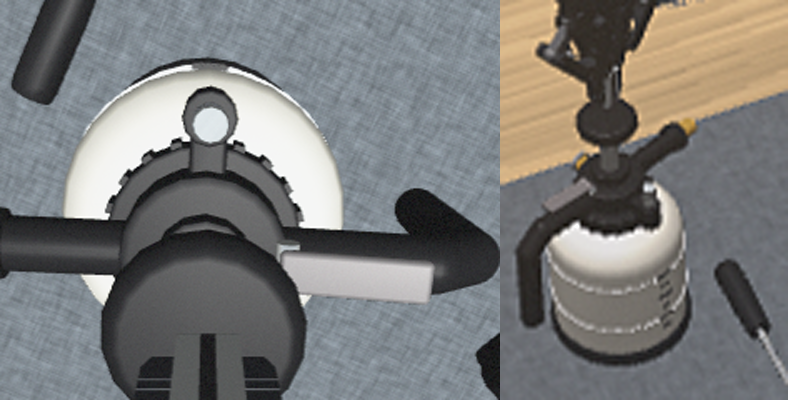

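The pin is higher again and now stands clear of the tank edge. Extra strokes do no harm, so I'll do a sixth.

Emit:
jog_arm:
  motion:
    - {"dx": 0, "dy": 0, "dz": -10, "spin": 0}
    - {"dx": 0, "dy": 0, "dz": -20, "spin": 0}
    - {"dx": 0, "dy": 0, "dz": -28, "spin": 0}
    - {"dx": 0, "dy": 0, "dz": -36, "spin": 0}
    - {"dx": 0, "dy": 0, "dz": -44, "spin": 0}
    - {"dx": 0, "dy": 0, "dz": -51, "spin": 0}
    - {"dx": 0, "dy": 0, "dz": -56, "spin": 0}
    - {"dx": 0, "dy": 0, "dz": -58, "spin": 0}
    - {"dx": 0, "dy": 0, "dz": -58, "spin": 0}
    - {"dx": 0, "dy": 0, "dz": -58, "spin": 0}

```text
time_s: 18.6
tool_pos: [0.4971, -0.2494, 0.1962]
orientation: [-1.381, 0.885, -0.898]
contact_force: [-8.0, 3.5, 24.4]
finger_gap: 0.0003
```

Emit:
jog_arm:
  motion:
    - {"dx": 0, "dy": 0, "dz": 6, "spin": 0}
    - {"dx": 0, "dy": 0, "dz": 14, "spin": 0}
    - {"dx": 0, "dy": 0, "dz": 22, "spin": 0}
    - {"dx": 0, "dy": 0, "dz": 30, "spin": 0}
    - {"dx": 0, "dy": 0, "dz": 38, "spin": 0}
    - {"dx": 0, "dy": 0, "dz": 46, "spin": 0}
    - {"dx": 0, "dy": 0, "dz": 54, "spin": 0}
    - {"dx": 0, "dy": 0, "dz": 56, "spin": 0}
    - {"dx": 0, "dy": 0, "dz": 56, "spin": 0}
    - {"dx": 0, "dy": 0, "dz": 56, "spin": 0}

```text
time_s: 19.6
tool_pos: [0.4968, -0.2494, 0.2519]
orientation: [-1.381, 0.885, -0.898]
contact_force: [0.1, -0.0, 0.9]
finger_gap: 0.0001
```

```bash
python3 look.py c10
python3 - <<'E'
from station import optics
import cv2,numpy as np
a=cv2.imread('pics/scene0.png')[215:250,245:305]
b=optics.camera('scene')['pixels'][215:250,245:305,::-1]
cv2.imwrite('pics/pin.png',cv2.resize(np.vstack([a,b]),None,fx=8,fy=8,interpolation=2))
E
```

```text
19.6 [ 0.4968 -0.2494  0.2519] [ 0.1 -0.   0.9]
```

View pics/pin.png

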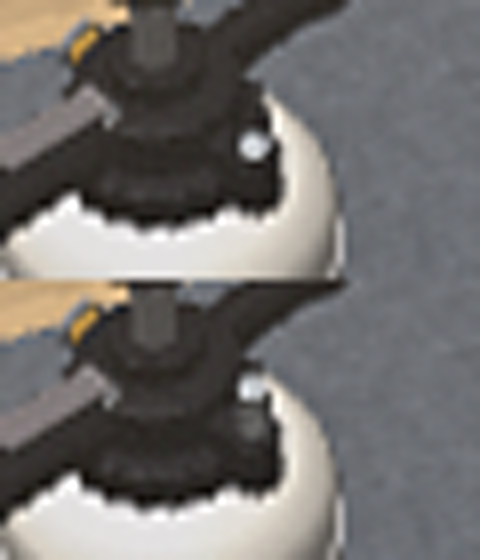

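View pics/c10.png

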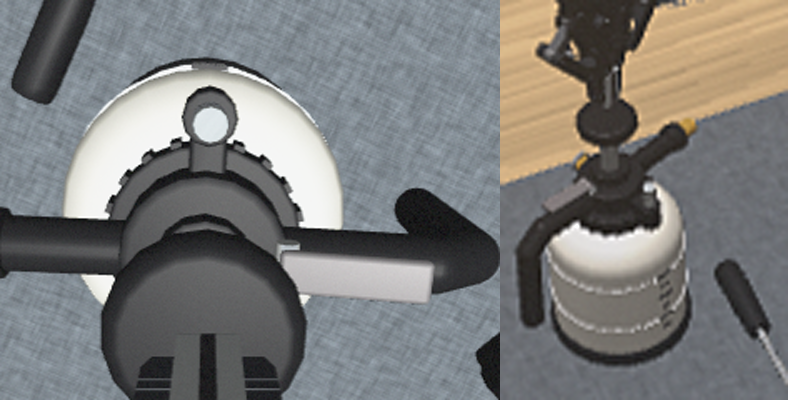

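The pin tip rose from crop row 146 to row 107 in the scene crop, about 4.9 px or roughly 20 mm. The picture matches the one after stroke five, so the pin is all the way out. Retracting and doing a final check.

Emit:
jog_arm:
  motion:
    - {"dx": 0, "dy": 0, "dz": 10, "spin": 0}
    - {"dx": 0, "dy": 0, "dz": 25, "spin": 0}
    - {"dx": 0, "dy": 0, "dz": 40, "spin": 0}
    - {"dx": 0, "dy": 0, "dz": 55, "spin": 0}
    - {"dx": 0, "dy": 0, "dz": 70, "spin": 0}
    - {"dx": 0, "dy": 0, "dz": 80, "spin": 0}
    - {"dx": 0, "dy": 0, "dz": 80, "spin": 0}
    - {"dx": 0, "dy": 0, "dz": 80, "spin": 0}
    - {"dx": 0, "dy": 0, "dz": 80, "spin": 0}
    - {"dx": 0, "dy": 0, "dz": 80, "spin": 0}

```text
time_s: 20.75
tool_pos: [0.4964, -0.2492, 0.331]
orientation: [-1.382, 0.886, -0.896]
contact_force: [0.5, 0.6, -1.1]
finger_gap: -0.0001
```

Run:
```python
from h import *
from station import robot,optics
st=robot.get_state();print(st['time_s'],st['tool_pos'],st['contact_force'])
s=optics.camera('scene')
im=s['pixels'][:,:,::-1]; a=cv2.imread('pics/scene0.png')
cv2.imwrite('pics/f.png',cv2.resize(np.hstack([a[170:300,220:320],im[170:300,220:320]]),None,fx=4,fy=4,interpolation=2))
c=s
for z in(.188,.200,.205,.207):
    X=np.array([[.539,-.233,z]]);print(z,cv2.projectPoints(X,cv2.Rodrigues(np.array(c['R']))[0],np.array(c['t']),c['camera_matrix'],np.array([c['k1'],0,0,0,0.]))[0].ravel())
def cen(i):
    g=i[222:240,272:282].min(2).astype(float);m=g>150;r,q=np.nonzero(m);return (272+q.mean(),222+r.mean(),m.sum()) if m.any() else None
print(cen(a),cen(im))
```

```text
20.75 [ 0.49642956 -0.24915909  0.33103297] [ 0.53997802  0.62381015 -1.13547594]
0.188 [276.31245638 233.06681582]
0.2 [276.14545456 230.06923099]
0.205 [276.07545867 228.81111599]
0.207 [276.04739219 228.3063575 ]
(np.float64(279.1290322580645), np.float64(232.67741935483872), np.int64(31)) (np.float64(279.09375), np.float64(231.34375), np.int64(32))
```

View pics/f.png

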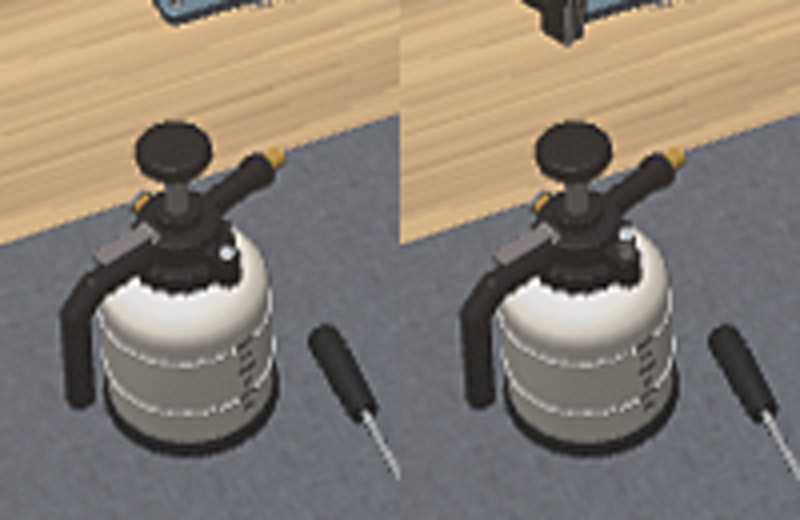

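The tip rose about 4.9 px, and the projection gives 4.8 px for a full 19 mm rise. The automatic centroid caught the white tank, so I ignore it. The knob is up and the sprayer stands where it was.

```bash
python3 -c "
from station import workorder
print(workorder.job_done())"
```

```text
the job is handed in; nothing more can be done
None
```

I pressed the palm knob down to its stop six times with the fingertips shut (22–32 N each time) and let it spring back each time. I then raised the arm clear and handed the job in at about 21 s; no verdict is reported.

**Last checks:**
- **Pin:** the tip rose about 4.9 px in the scene view, against 4.8 px expected for a full 19 mm. The pictures after strokes five and six look the same, so it is fully out.
- **Knob and sprayer:** the before and after scene pictures show the knob up and the sprayer upright and unmoved.
- **Other items:** the screwdriver looked unmoved in the same pictures. I did not measure the other bystanders, but the arm went nowhere near them after its first approach.
- **Contact:** the last force reading was about 1 N, which is noise level.

**Checks that disagreed:**
- **Contact height:** the fingertips met the knob when the TCP reading was about 28 mm lower than the stated geometry implies. I found contact and the stop by force instead.
- **Pin measurement:** an automatic measurement of the pin's position picked up the white tank, so I discarded it. The pin height comes from the pixel positions I read by eye.

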